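# Pack the collector's mugs and leave the tumblers

## Task

The mug fair is over: pack the three mugs that have handles into the foam-lined cardboard tray, each standing upright and fully down in the round recess of its own size (small mug in the smallest, medium in the middle-sized, large in the largest), in any order. They are china, so set them down rather than drop them, and leave the two tumblers without handles standing where they are.

Things in the scene. Friction and masses are not known exactly. Their poses are not given: they have to be found in the camera images.
- mug_small: the small of three plain white ceramic mugs with a loop handle: straight round body 38 mm across and 54 mm high, open at the top, wall 3.5 mm, standing upright. Origin at the centre of its underside (handle not counted), z up along its axis, +y towards the handle, which stands out 17.5 mm from the body between about a quarter and five sixths of its height; about 90 g
- mug_medium: the medium of three plain white ceramic mugs with a loop handle: straight round body 47 mm across and 60 mm high, open at the top, wall 3.5 mm, standing upright. Origin at the centre of its underside (handle not counted), z up along its axis, +y towards the handle, which stands out 17.5 mm from the body between about a quarter and five sixths of its height; about 130 g
- mug_large: the large of three plain white ceramic mugs with a loop handle: straight round body 56 mm across and 68 mm high, open at the top, wall 3.5 mm, standing upright. Origin at the centre of its underside (handle not counted), z up along its axis, +y towards the handle, which stands out 17.5 mm from the body between about a quarter and five sixths of its height; about 180 g
- tumbler_a: a plain white ceramic tumbler without a handle, otherwise like the medium mug: 47 mm across, 60 mm high, standing upright; does not belong in the tray. Origin at the centre of its underside, z up
- tumbler_b: a plain white ceramic tumbler without a handle, otherwise like the small mug: 38 mm across, 54 mm high, standing upright; does not belong in the tray. Origin at the centre of its underside, z up
- tray: fixed shallow brown cardboard tray, 302 mm long (its y), 106 mm wide (its x), rim 20 mm above the table, walls 4 mm thick; filled with three square grey foam pads side by side along its length, flush with the rim. Origin at the centre of its underside, on the table
- nest_small: square grey foam pad fixed in the tray, 96 x 96 x 16 mm, its top flush with the tray's rim, with the smallest of the three round recesses: 54 mm across, 8 mm deep, with a black floor, in the pad's middle, for the small mug. Origin at the centre of its underside, 4 mm above the table (the recess floor is 8 mm above the origin, 12 mm above the table); the pads' order along the tray varies, 98 mm from centre to centre
- nest_medium: square grey foam pad fixed in the tray, 96 x 96 x 16 mm, its top flush with the tray's rim, with the middle-sized of the three round recesses: 63 mm across, 8 mm deep, with a black floor, in the pad's middle, for the medium mug. Origin at the centre of its underside, 4 mm above the table (the recess floor is 8 mm above the origin, 12 mm above the table); the pads' order along the tray varies, 98 mm from centre to centre
- nest_large: square grey foam pad fixed in the tray, 96 x 96 x 16 mm, its top flush with the tray's rim, with the largest of the three round recesses: 72 mm across, 8 mm deep, with a black floor, in the pad's middle, for the large mug. Origin at the centre of its underside, 4 mm above the table (the recess floor is 8 mm above the origin, 12 mm above the table); the pads' order along the tray varies, 98 mm from centre to centre
Things that resemble listed ones, but are neither listed nor needed, are in the scene too. Leave any purple or turquoise look-alike of the mug_small alone.

How it is judged:
By the outcome, as a careful person would: the job done as asked, in the order asked, and still so for the second after the job is handed in, with the robot touching nothing.
It also fails if it takes over 88 s, if anything falls off the work surface, if the arm or the gripper's body presses on something with over 40 N, if the wrist force passes 120 N, or if a joint passes its speed limit or range.

## Robot

A 6-joint arm with a two-finger parallel gripper is mounted at the origin on the work surface. World frame = base frame: x ahead of the robot, y to its left, z up, the work surface at z = 0. Lengths are in mm, angles in rad, forces in N, time in s.
With the tool pointing down it reaches from about 400 to 825 mm from the base axis. Payload 7 kg.
Tool frame: the origin (TCP) lies midway between the tips of the shut fingers; the grasp point (between the pads) lies 19 mm behind it (arm.grip_point_offset is the z of the grasp point in the tool frame, in mm); z points along the fingers, y is the line along which they close (so a half turn about z gives the same grasp; the last joint's range is limited). The gripper opens to 88 mm and grips with 3 to 60 N. Pads are 19 mm wide; open, the fingers measure 130 mm over their backs; the gripper's body (78 mm by 193 mm) begins 47 mm behind the grasp point.
Start: joints at [1.432, 0.359, 0.012, 0, -1.224, -0.288], TCP at [279.429, 614.422, 226.561] pointing down, gripper open.
Joint ranges: [-3.07, 3.07], [-1.43, 2.12], [-1.02, 1.25], [-3.03, 1.67], [-3.05, -0], [-3.03, 3.03]. Speed limits (rad/s): [2.39, 2.39, 3.01, 3.14, 3.14, 3.14].

## Interface

Orientations are given as a 3x3 rotation matrix whose columns are the frame's x, y, z axes.
In Python, from cell import sensors, optics, job, arm gives the robot as it stands.
- The arm moves only by the shell command python3 -m pendant 'ROWS'. ROWS is JSON, a list of rows, each an object of numbers: "ax", "ay", "az": the turn, a rotation vector about the world's x, y, z in degrees; "tx", "ty", "tz": the shift along the world's x, y, z in mm; "hand": the opening, from 0 (shut) to 1 (fully open). In form: [{"ax": .., "ay": .., "az": .., "tx": .., "ty": .., "tz": .., "hand": ..}, ...]. A call has 1 to 20 rows; each row is the pose to reach, as a shift and turn from the pose commanded when the call began; what a row does not reach only later rows make up. A row lasts 1/10 s, in which the tool goes at most 50 mm and 8.59 degrees, less where a joint would pass 70% of its speed; a pose out of reach is approached as far as the arm can. A call with a gripper value outside its range is refused whole. The fingers move at their own pace and stop on an object; the grip force is fixed at half the most. Time passes only in rows, so rows that repeat a pose let the fingers close. It gives the time, the measured TCP pose, the force, the opening and the grip force at its end, in the units of the state.
- sensors.observe(): the state, without advancing time (a new reading comes with each control period).
- optics.camera(name): name is "scene" or "top"; returns (picture, depth): 480x640x3 uint8, red, green, blue; 480x640 float32, mm along the optical axis (not along the pixel's ray), 0 where there is no reading.
- optics.camera_info(name): a dict with "K" (3x3 intrinsics, pixels), "D" ([k1, k2, p1, p2, k3] as OpenCV has them; the pictures are not rectified), "position" and "attitude" of the camera in the world. Camera axes: x right, y down, z forward; pixel columns grow to the right and rows downward; lengths in mm; the calibration is good to about 2 mm. A picture is of the moment at which its call begins. camera_info takes no time and is no camera call.
- job.finish_job(): hands the job in; it is judged then, once.
The state is a dict: "t": time; "joint_positions": joint angles; "dq": joint speeds; "joint_efforts": joint torques, N m; "tcp_pos": TCP position; "tool_rot": TCP orientation; "force": force on the tool from outside, world axes, zero at the start; "ft_torque": the same for the moment, N m; "finger_gap": finger opening in mm; "gripper_force": force on a finger pad.
Only numpy, scipy, OpenCV 4.12 (cv2) and the standard library are available. Lean on these libraries where they do the work, as an engineer would, in place of code of your own. Each camera call takes 0.05 s, during which the arm holds its last target. There are 200 camera calls.

## Working session

There is one attempt and no reset: what is moved stays moved. The work goes in short steps, Python scripts to look and compute and a shell command to move; the robot and the scene stay as the last step left them, time stands still between calls to the robot, and variables do not carry over. Pictures are saved under pics/ and viewed, at most 14 in all, crops included, and the job is handed in when it is done.

```bash
mkdir -p pics; ls; python3 - <<'E'
from cell import sensors, optics, job, arm
import cv2,numpy as np
for n in("top","scene"):
    p,d=optics.camera(n); cv2.imwrite(f"pics/{n}0.png",p[:,:,::-1]); np.savez(f"{n}0.npz",p=p,d=d)
    print(n,optics.camera_info(n))
print(sensors.observe())
E
```

```text
pics
top {'K': array([[534.0367501 ,   0.        , 321.82657358],
       [  0.        , 534.0367501 , 238.71196769],
       [  0.        ,   0.        ,   1.        ]]), 'D': array([0.05235415, 0.        , 0.        , 0.        , 0.        ]), 'position': array([351.06040122,  15.69124219, 964.73065583]), 'attitude': array([[ 0.01612528, -0.9904274 ,  0.13708955],
       [-0.99957904, -0.01927563, -0.02168379],
       [ 0.02411871, -0.13668219, -0.9903213 ]])}
scene {'K': array([[619.91214435,   0.        , 300.06214072],
       [  0.        , 619.91214435, 233.87223922],
       [  0.        ,   0.        ,   1.        ]]), 'D': array([-0.17239788,  0.        ,  0.        ,  0.        ,  0.        ]), 'position': array([ 911.25416514, -521.43791369, 1200.37776507]), 'attitude': array([[ 7.79980948e-01,  5.42826456e-01, -3.11398714e-01],
       [ 6.25802792e-01, -6.75952055e-01,  3.89178218e-01],
       [ 7.65631474e-04, -4.98425780e-01, -8.66932036e-01]])}
{'t': 0.1, 'joint_positions': array([ 1.43209748e+00,  3.59333450e-01,  1.11869192e-02, -3.13976199e-04,
       -1.22412133e+00, -2.88079103e-01]), 'dq': array([-0.00135942, -0.00168443,  0.00248981, -0.00032176,  0.00174068,
        0.00113673]), 'joint_efforts': array([-1.38142637e-03, -5.84163308e+01,  2.93750918e+01,  7.01547951e+00,
        1.01764739e-02, -4.57030808e-05]), 'tcp_pos': array([279.26547324, 614.05024764, 225.71950525]), 'tool_rot': array([[ 9.10259988e-01, -4.14036845e-01, -4.95905773e-04],
       [-4.14037120e-01, -9.10258895e-01, -1.41656393e-03],
       [ 1.35107019e-04,  1.49476486e-03, -9.99998874e-01]]), 'force': array([-0.96636632,  0.04371985, -0.08981336]), 'ft_torque': array([-0.01571176, -0.02528265,  0.00160394]), 'gripper_force': 0.0, 'finger_gap': 87.99672094342134}
```

View pics/top0.png

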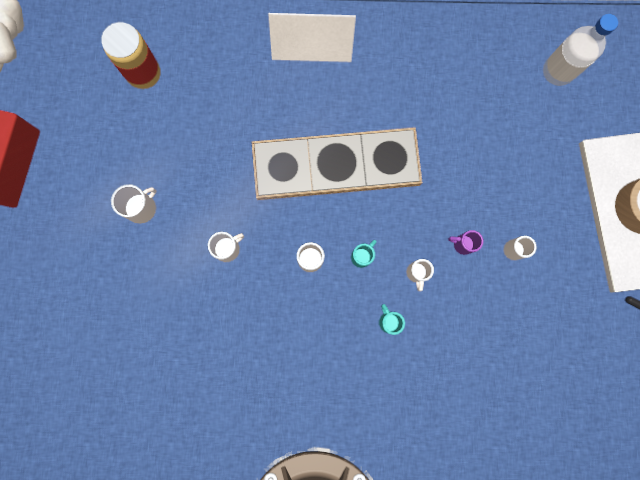

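View pics/scene0.png

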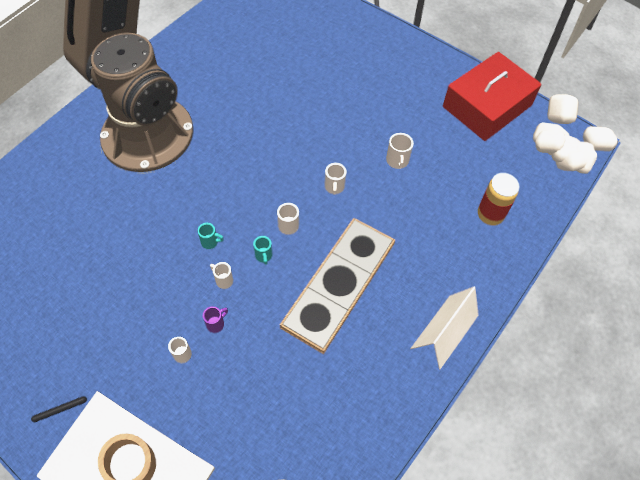

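Top view candidates:
- **White with handle:** large mug (130,202), medium mug (223,246), small mug (422,271).
- **Not wanted:** tumbler_a (311,257), tumbler_b (524,247), turquoise (364,255) and (394,322), purple (470,241).
- **Recesses:** small (283,166), large (337,162), medium (390,157).

The scene view agrees. Next I'll measure these and check one close crop.

```bash
cat > h.py <<'E'
import cv2,numpy as np
from cell import optics
def world(n,d):
    i=optics.camera_info(n);v,u=np.mgrid[0:480,0:640]
    r=cv2.undistortPoints(np.stack([u,v],-1).reshape(-1,1,2).astype(np.float64),i["K"],i["D"]).reshape(480,640,2)
    P=np.dstack([r,np.ones((480,640))])
    return (P*d[...,None])@i["attitude"].T+i["position"], P@i["attitude"].T, i["position"]
def cast(n,uv,z):
    i=optics.camera_info(n)
    r=cv2.undistortPoints(np.array(uv,float).reshape(-1,1,2),i["K"],i["D"]).reshape(-1,2)
    w=np.c_[r,np.ones(len(r))]@i["attitude"].T
    return (i["position"]+w*((z-i["position"][2])/w[:,2])[:,None])[:,:2]
def cylinder(n,p,d,uv,h,base=0,box=32):
    """rim centre/radius from depth points near the rim height; handle azimuth"""
    W,_,_=world(n,d);u,v=uv
    w=W[max(v-box,0):v+box,max(u-box,0):u+box].reshape(-1,3)
    t=w[abs(w[:,2]-base-h)<5]
    c,r=cv2.minEnclosingCircle(t[:,:2].astype(np.float32))
    A=np.c_[t[:,:2],np.ones(len(t))]
    s=w[(w[:,2]>base+.3*h)&(w[:,2]<base+.9*h)]
    q=s[:,:2]-c;k=np.hypot(*q.T);m=(k>r+4)&(k<r+22)
    hd=q[m].mean(0) if m.any() else np.zeros(2)
    return np.round(c,1),round(r,1),len(t),np.round(np.median(t[:,2]),1),m.sum(),round(np.degrees(np.arctan2(hd[1],hd[0])),0)
E
cat > m.py <<'E'
from h import *
f=np.load("top0.npz");p,d=f["p"],f["d"]
for k,uv,hh in[("L",(130,202),68),("M",(223,246),60),("S",(422,271),54),("ta",(311,257),60),("tb",(524,247),54),("pur",(470,241),54),("tq",(364,255),54),("tq2",(394,322),54)]:
    print(k,*cylinder("top",p,d,uv,hh,box=32 if k in"LM" else 24))
g=p.max(2)
roi=np.zeros_like(g);roi[130:195,258:418]=1
m=((g<90)&(roi>0)).astype(np.uint8)
m=cv2.morphologyEx(m,cv2.MORPH_OPEN,np.ones((5,5)))
cs,_=cv2.findContours(m,0,cv2.CHAIN_APPROX_NONE)
for c in cs:
    if len(c)<40: continue
    w=cast("top",c.reshape(-1,2),20)
    e=cv2.fitEllipse(w.astype(np.float32));print("recess",np.round(e[0],1),np.round(e[1],1))
# scene check: rim masks by depth
f2=np.load("scene0.npz")
for k,uv,hh in[("L",(400,150),68),("M",(335,178),60),("S",(223,275),54)]:
    print("scene",k,*cylinder("scene",f2["p"],f2["d"],uv,hh,box=24))
s=p[:,:,::-1]
cv2.imwrite("pics/crop.png",np.hstack([cv2.resize(s[y-30:y+30,x-30:x+30],(260,260),interpolation=2) for x,y in[(130,202),(223,246),(422,271)]]))
E
python3 m.py
```

```text
L [533.2 323.6] 28.1 263 68.3 53 -50.0
M [462.6 166.8] 23.3 184 60.8 43 -57.0
S [ 426.4 -176.8] 20.3 154 54.5 31 179.0
ta [447.   15.9] 23.4 179 60.8 0 0.0
tb [ 471.3 -353.9] 18.8 166 54.3 0 0.0
pur [ 479.  -263.3] 18.9 155 54.1 43 79.0
tq [452.7 -75.9] 19.4 139 54.8 21 -39.0
tq2 [ 336.5 -127.3] 19.7 148 54.8 38 29.0
recess [629.3 -36.5] [46.9 65.5]
recess [ 634.4 -126.4] [57.2 59. ]
scene L [533.1 324.3] 30.4 135 67.8 31 -49.0
scene M [460.8 167. ] 24.4 121 59.8 27 -52.0
scene S [ 426.4 -175.5] 20.2 109 53.8 15 -177.0
```

View pics/crop.png

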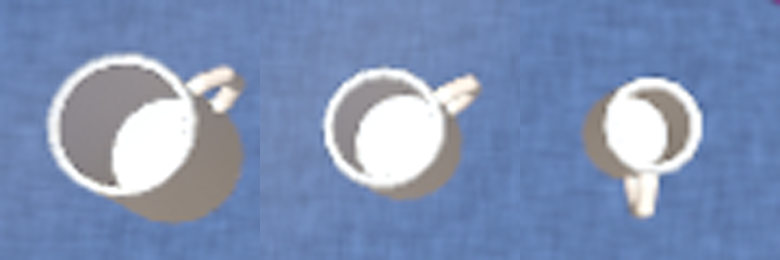

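The crop shows three handled white mugs. In the full picture, the large handle points to about (150,192), the medium to (238,238) and the small to (420,285). The recess mask needs a better threshold.

```bash
cat > r.py <<'E'
from h import *
for n,uvs in[("top",[(283,166),(337,162),(390,157)]),("scene",[(363,246),(340,281),(316,318)])]:
    p=np.load(n+"0.npz")["p"];g=cv2.cvtColor(p,7)
    for u,v in uvs:
        m=np.zeros_like(g);q=g[v-26:v+26,u-26:u+26]
        m[v-26:v+26,u-26:u+26]=q<130
        _,l=cv2.connectedComponents(cv2.morphologyEx(m,cv2.MORPH_OPEN,np.ones((5,5),np.uint8)))
        cs,_=cv2.findContours((l==l[v,u]).astype(np.uint8),0,1)
        w=cast(n,cs[0].reshape(-1,2),20)
        e=cv2.fitEllipse(w.astype(np.float32));print(n,int(g[v,u]),np.round(e[0],1),np.round(e[1],1))
E
python3 r.py
```

```text
top 103 [612.8  68.1] [51.1 51.4]
top 85 [623.7 -29.4] [69.  69.1]
top 79 [ 634.8 -126.6] [60.1 60.9]
scene 69 [611.4  69.4] [49.8 50.9]
scene 76 [622.4 -28. ] [68.3 68.8]
scene 80 [ 633.4 -125.7] [59.5 60.1]
```

Both views agree to within about 2 mm.
- **Targets:** S (612,69), L (623,-29), M (634,-126).
- **Mugs:** L (533,324), M (462,167), S (426,-176).

I'll start with the large mug, setting the closing axis at 40° so it is square to the handle.

```bash
python3 -m pendant '[{"tx":254,"ty":-290,"tz":-60,"az":-25.5,"hand":1},{"tx":254,"ty":-290,"tz":-60,"az":-25.5,"hand":1},{"tx":254,"ty":-290,"tz":-60,"az":-25.5,"hand":1},{"tx":254,"ty":-290,"tz":-60,"az":-25.5,"hand":1},{"tx":254,"ty":-290,"tz":-60,"az":-25.5,"hand":1},{"tx":254,"ty":-290,"tz":-60,"az":-25.5,"hand":1},{"tx":254,"ty":-290,"tz":-60,"az":-25.5,"hand":1},{"tx":254,"ty":-290,"tz":-60,"az":-25.5,"hand":1},{"tx":254,"ty":-290,"tz":-60,"az":-25.5,"hand":1},{"tx":254,"ty":-290,"tz":-60,"az":-25.5,"hand":1},{"tx":254,"ty":-290,"tz":-60,"az":-25.5,"hand":1},{"tx":254,"ty":-290,"tz":-60,"az":-25.5,"hand":1}]'
```

```text
validation failed for argument at $[0]...
```

```bash
python3 -m pendant '[{"ax":0,"ay":0,"az":-25.5,"tx":254,"ty":-290,"tz":-60,"hand":1},{"ax":0,"ay":0,"az":-25.5,"tx":254,"ty":-290,"tz":-60,"hand":1},{"ax":0,"ay":0,"az":-25.5,"tx":254,"ty":-290,"tz":-60,"hand":1},{"ax":0,"ay":0,"az":-25.5,"tx":254,"ty":-290,"tz":-60,"hand":1},{"ax":0,"ay":0,"az":-25.5,"tx":254,"ty":-290,"tz":-60,"hand":1},{"ax":0,"ay":0,"az":-25.5,"tx":254,"ty":-290,"tz":-60,"hand":1},{"ax":0,"ay":0,"az":-25.5,"tx":254,"ty":-290,"tz":-60,"hand":1},{"ax":0,"ay":0,"az":-25.5,"tx":254,"ty":-290,"tz":-60,"hand":1},{"ax":0,"ay":0,"az":-25.5,"tx":254,"ty":-290,"tz":-60,"hand":1},{"ax":0,"ay":0,"az":-25.5,"tx":254,"ty":-290,"tz":-60,"hand":1},{"ax":0,"ay":0,"az":-25.5,"tx":254,"ty":-290,"tz":-60,"hand":1},{"ax":0,"ay":0,"az":-25.5,"tx":254,"ty":-290,"tz":-60,"hand":1}]'; python3 -c "
from cell import sensors;s=sensors.observe();print(s['t'],s['tool_rot'])"
```

```text
t: 1.3
tcp_pos: [532.9, 325.4, 166.7]
tool_rot: [[0.644, -0.765, 0.0], [-0.765, -0.644, 0.0], [-0.0, -0.0, -1.0]]
force: [0.6, 0.1, -0.9]
finger_gap: 87.7
gripper_force: 0.0
1.3 [[ 6.44446007e-01 -7.64649792e-01  2.01666264e-04]
 [-7.64649811e-01 -6.44445940e-01  3.12150491e-04]
 [-1.08722803e-04 -3.55368208e-04 -9.99999931e-01]]
```

```bash
python3 -m pendant '[{"ax":0,"ay":0,"az":0,"tx":0,"ty":-1,"tz":-30,"hand":1},{"ax":0,"ay":0,"az":0,"tx":0,"ty":-1,"tz":-60,"hand":1},{"ax":0,"ay":0,"az":0,"tx":0,"ty":-1,"tz":-90,"hand":1},{"ax":0,"ay":0,"az":0,"tx":0,"ty":-1,"tz":-115,"hand":1},{"ax":0,"ay":0,"az":0,"tx":0,"ty":-1,"tz":-135,"hand":1},{"ax":0,"ay":0,"az":0,"tx":0,"ty":-1,"tz":-146,"hand":1},{"ax":0,"ay":0,"az":0,"tx":0,"ty":-1,"tz":-146,"hand":1},{"ax":0,"ay":0,"az":0,"tx":0,"ty":-1,"tz":-146,"hand":0.5},{"ax":0,"ay":0,"az":0,"tx":0,"ty":-1,"tz":-146,"hand":0.5},{"ax":0,"ay":0,"az":0,"tx":0,"ty":-1,"tz":-146,"hand":0.5},{"ax":0,"ay":0,"az":0,"tx":0,"ty":-1,"tz":-146,"hand":0.5},{"ax":0,"ay":0,"az":0,"tx":0,"ty":-1,"tz":-146,"hand":0.5},{"ax":0,"ay":0,"az":0,"tx":0,"ty":-1,"tz":-146,"hand":0.5},{"ax":0,"ay":0,"az":0,"tx":0,"ty":-1,"tz":-146,"hand":0.5}]'
```

```text
t: 2.7
tcp_pos: [533.6, 323.6, 21.1]
tool_rot: [[0.643, -0.765, 0.0], [-0.765, -0.643, 0.0], [0.0, -0.001, -1.0]]
force: [-1.1, -1.0, 6.2]
finger_gap: 54.3
gripper_force: 30.0
```

```bash
python3 -m pendant '[{"ax":0,"ay":0,"az":0,"tx":0,"ty":0,"tz":10,"hand":0.5},{"ax":0,"ay":0,"az":0,"tx":0,"ty":0,"tz":30,"hand":0.5},{"ax":0,"ay":0,"az":0,"tx":0,"ty":0,"tz":55,"hand":0.5},{"ax":0,"ay":0,"az":0,"tx":0,"ty":0,"tz":80,"hand":0.5},{"ax":0,"ay":0,"az":0,"tx":10,"ty":-35,"tz":90,"hand":0.5},{"ax":0,"ay":0,"az":0,"tx":20,"ty":-75,"tz":90,"hand":0.5},{"ax":0,"ay":0,"az":0,"tx":30,"ty":-120,"tz":90,"hand":0.5},{"ax":0,"ay":0,"az":0,"tx":41,"ty":-165,"tz":90,"hand":0.5},{"ax":0,"ay":0,"az":0,"tx":53,"ty":-210,"tz":90,"hand":0.5},{"ax":0,"ay":0,"az":0,"tx":65,"ty":-255,"tz":90,"hand":0.5},{"ax":0,"ay":0,"az":0,"tx":76,"ty":-300,"tz":90,"hand":0.5},{"ax":0,"ay":0,"az":0,"tx":85,"ty":-335,"tz":90,"hand":0.5},{"ax":0,"ay":0,"az":0,"tx":90,"ty":-352,"tz":90,"hand":0.5},{"ax":0,"ay":0,"az":0,"tx":90,"ty":-352,"tz":90,"hand":0.5},{"ax":0,"ay":0,"az":0,"tx":90,"ty":-352,"tz":90,"hand":0.5},{"ax":0,"ay":0,"az":0,"tx":90,"ty":-352,"tz":90,"hand":0.5}]'
python3 - <<'E'
from h import *
a=[optics.camera(n)[0][:,:,::-1] for n in("scene","top")]
cv2.imwrite("pics/l1.png",np.hstack([cv2.resize(a[0][180:330,250:420],(400,353)),cv2.resize(a[1][100:250,240:410],(400,353))]))
E
```

```text
t: 4.3
tcp_pos: [623.3, -27.5, 110.6]
tool_rot: [[0.644, -0.765, -0.0], [-0.765, -0.644, 0.0], [-0.0, -0.0, -1.0]]
force: [-0.5, 0.7, -2.8]
finger_gap: 54.4
gripper_force: 30.0
```

View pics/l1.png

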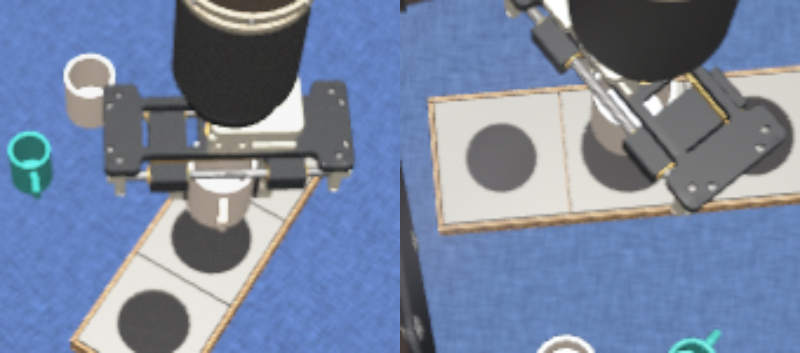

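The large mug hangs upright above the middle recess, with its handle facing the scene camera. Lower it.

```bash
python3 -m pendant '[{"ax":0,"ay":0,"az":0,"tx":0,"ty":-1,"tz":-20,"hand":0.5},{"ax":0,"ay":0,"az":0,"tx":0,"ty":-1,"tz":-40,"hand":0.5},{"ax":0,"ay":0,"az":0,"tx":0,"ty":-1,"tz":-55,"hand":0.5},{"ax":0,"ay":0,"az":0,"tx":0,"ty":-1,"tz":-62,"hand":0.5},{"ax":0,"ay":0,"az":0,"tx":0,"ty":-1,"tz":-66,"hand":0.5},{"ax":0,"ay":0,"az":0,"tx":0,"ty":-1,"tz":-69,"hand":0.5},{"ax":0,"ay":0,"az":0,"tx":0,"ty":-1,"tz":-72,"hand":0.5},{"ax":0,"ay":0,"az":0,"tx":0,"ty":-1,"tz":-74,"hand":0.5},{"ax":0,"ay":0,"az":0,"tx":0,"ty":-1,"tz":-75.5,"hand":0.5},{"ax":0,"ay":0,"az":0,"tx":0,"ty":-1,"tz":-76.5,"hand":0.5},{"ax":0,"ay":0,"az":0,"tx":0,"ty":-1,"tz":-77,"hand":0.5},{"ax":0,"ay":0,"az":0,"tx":0,"ty":-1,"tz":-77,"hand":0.5}]'
```

```text
t: 5.6
tcp_pos: [623.4, -29.6, 33.6]
tool_rot: [[0.643, -0.766, 0.0], [-0.766, -0.643, 0.0], [0.0, -0.0, -1.0]]
force: [0.4, -0.5, -1.4]
finger_gap: 54.3
gripper_force: 30.0
```

```bash
python3 -m pendant '[{"ax":0,"ay":0,"az":0,"tx":0,"ty":0,"tz":-0.3,"hand":0.5},{"ax":0,"ay":0,"az":0,"tx":0,"ty":0,"tz":-0.6,"hand":0.5},{"ax":0,"ay":0,"az":0,"tx":0,"ty":0,"tz":-0.9,"hand":0.5},{"ax":0,"ay":0,"az":0,"tx":0,"ty":0,"tz":-0.9,"hand":0.5}]'
```

```text
t: 6.0
tcp_pos: [623.5, -29.6, 33.1]
tool_rot: [[0.643, -0.765, 0.0], [-0.765, -0.643, -0.0], [0.0, -0.0, -1.0]]
force: [-2.1, 1.2, 3.8]
finger_gap: 54.3
gripper_force: 30.0
```

Contact felt. Release, rise, then go above the medium mug.

```bash
python3 -m pendant '[{"ax":0,"ay":0,"az":0,"tx":0,"ty":0,"tz":0,"hand":0.85},{"ax":0,"ay":0,"az":0,"tx":0,"ty":0,"tz":0,"hand":0.85},{"ax":0,"ay":0,"az":0,"tx":0,"ty":0,"tz":0,"hand":0.85},{"ax":0,"ay":0,"az":0,"tx":0,"ty":0,"tz":0,"hand":0.85},{"ax":0,"ay":0,"az":0,"tx":0,"ty":0,"tz":10,"hand":0.85},{"ax":0,"ay":0,"az":0,"tx":0,"ty":0,"tz":35,"hand":0.85},{"ax":0,"ay":0,"az":0,"tx":0,"ty":0,"tz":75,"hand":0.85},{"ax":0,"ay":0,"az":0,"tx":0,"ty":0,"tz":100,"hand":0.85},{"ax":0,"ay":0,"az":-5,"tx":-161,"ty":196,"tz":100,"hand":0.85},{"ax":0,"ay":0,"az":-5,"tx":-161,"ty":196,"tz":100,"hand":0.85},{"ax":0,"ay":0,"az":-5,"tx":-161,"ty":196,"tz":100,"hand":0.85},{"ax":0,"ay":0,"az":-5,"tx":-161,"ty":196,"tz":100,"hand":0.85},{"ax":0,"ay":0,"az":-5,"tx":-161,"ty":196,"tz":100,"hand":0.85},{"ax":0,"ay":0,"az":-5,"tx":-161,"ty":196,"tz":100,"hand":0.85},{"ax":0,"ay":0,"az":-5,"tx":-161,"ty":196,"tz":100,"hand":0.85},{"ax":0,"ay":0,"az":-5,"tx":-161,"ty":196,"tz":100,"hand":0.85},{"ax":0,"ay":0,"az":-5,"tx":-161,"ty":196,"tz":100,"hand":0.85}]'
cat > l.py <<'E'
from h import *
for n,uv in(("top",(337,152)),("scene",(340,270))):
    p,d=optics.camera(n);print(n,cylinder(n,p,d,uv,68,12,36));cv2.imwrite(f"pics/{n}2.png",p[:,:,::-1])
E
python3 l.py
```

```text
t: 7.7
tcp_pos: [463.1, 165.6, 132.7]
tool_rot: [[0.573, -0.82, 0.0], [-0.82, -0.573, -0.0], [0.0, 0.0, -1.0]]
force: [-0.1, -0.1, -0.5]
finger_gap: 74.2
gripper_force: 0.0
top (array([623.7, -28.2]), 28.2, 233, np.float64(80.4), np.int64(29), np.float64(-52.0))
scene (array([623.7, -27.5]), 28.7, 177, np.float64(79.9), np.int64(31), np.float64(-53.0))
```

View pics/scene2.png

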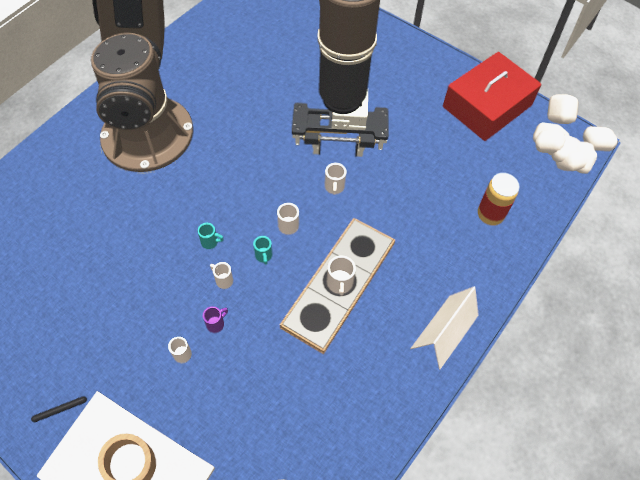

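The large mug is seated upright at (341,275), with its rim at 80 mm, which is fully down. The medium mug at (336,178) is next.

```bash
python3 -m pendant '[{"ax":0,"ay":0,"az":0,"tx":-1,"ty":1,"tz":-30,"hand":0.85},{"ax":0,"ay":0,"az":0,"tx":-1,"ty":1,"tz":-60,"hand":0.85},{"ax":0,"ay":0,"az":0,"tx":-1,"ty":1,"tz":-85,"hand":0.85},{"ax":0,"ay":0,"az":0,"tx":-1,"ty":1,"tz":-102,"hand":0.85},{"ax":0,"ay":0,"az":0,"tx":-1,"ty":1,"tz":-112,"hand":0.85},{"ax":0,"ay":0,"az":0,"tx":-1,"ty":1,"tz":-112,"hand":0.85},{"ax":0,"ay":0,"az":0,"tx":-1,"ty":1,"tz":-112,"hand":0.4},{"ax":0,"ay":0,"az":0,"tx":-1,"ty":1,"tz":-112,"hand":0.4},{"ax":0,"ay":0,"az":0,"tx":-1,"ty":1,"tz":-112,"hand":0.4},{"ax":0,"ay":0,"az":0,"tx":-1,"ty":1,"tz":-112,"hand":0.4},{"ax":0,"ay":0,"az":0,"tx":-1,"ty":1,"tz":-112,"hand":0.4},{"ax":0,"ay":0,"az":0,"tx":-1,"ty":1,"tz":-112,"hand":0.4},{"ax":0,"ay":0,"az":0,"tx":-1,"ty":1,"tz":-112,"hand":0.4}]'
```

```text
t: 9.1
tcp_pos: [461.6, 167.6, 21.2]
tool_rot: [[0.574, -0.819, 0.001], [-0.819, -0.574, 0.0], [0.0, -0.001, -1.0]]
force: [-1.1, -0.8, 6.9]
finger_gap: 45.3
gripper_force: 30.0
```

```bash
python3 -m pendant '[{"ax":0,"ay":0,"az":0,"tx":0,"ty":0,"tz":10,"hand":0.4},{"ax":0,"ay":0,"az":0,"tx":0,"ty":0,"tz":35,"hand":0.4},{"ax":0,"ay":0,"az":0,"tx":0,"ty":0,"tz":70,"hand":0.4},{"ax":0,"ay":0,"az":0,"tx":0,"ty":0,"tz":100,"hand":0.4},{"ax":0,"ay":0,"az":0,"tx":10,"ty":-17,"tz":110,"hand":0.4},{"ax":0,"ay":0,"az":0,"tx":27,"ty":-46,"tz":110,"hand":0.4},{"ax":0,"ay":0,"az":0,"tx":50,"ty":-85,"tz":110,"hand":0.4},{"ax":0,"ay":0,"az":0,"tx":73,"ty":-125,"tz":110,"hand":0.4},{"ax":0,"ay":0,"az":0,"tx":96,"ty":-165,"tz":110,"hand":0.4},{"ax":0,"ay":0,"az":0,"tx":119,"ty":-204,"tz":110,"hand":0.4},{"ax":0,"ay":0,"az":0,"tx":142,"ty":-243,"tz":110,"hand":0.4},{"ax":0,"ay":0,"az":0,"tx":160,"ty":-273,"tz":110,"hand":0.4},{"ax":0,"ay":0,"az":0,"tx":172,"ty":-294,"tz":110,"hand":0.4},{"ax":0,"ay":0,"az":0,"tx":172,"ty":-294,"tz":110,"hand":0.4},{"ax":0,"ay":0,"az":0,"tx":172,"ty":-294,"tz":110,"hand":0.4},{"ax":0,"ay":0,"az":0,"tx":172,"ty":-294,"tz":110,"hand":0.4}]'
python3 - <<'E'
from h import *
a=[optics.camera(n)[0][:,:,::-1] for n in("scene","top")]
cv2.imwrite("pics/m1.png",np.hstack([cv2.resize(a[0][210:360,230:400],(400,353)),cv2.resize(a[1][100:250,290:460],(400,353))]))
E
```

```text
t: 10.7
tcp_pos: [632.8, -126.0, 130.8]
tool_rot: [[0.574, -0.819, -0.0], [-0.819, -0.574, 0.0], [-0.0, 0.0, -1.0]]
force: [-0.6, 0.0, -2.7]
finger_gap: 45.7
gripper_force: 30.0
```

View pics/m1.png

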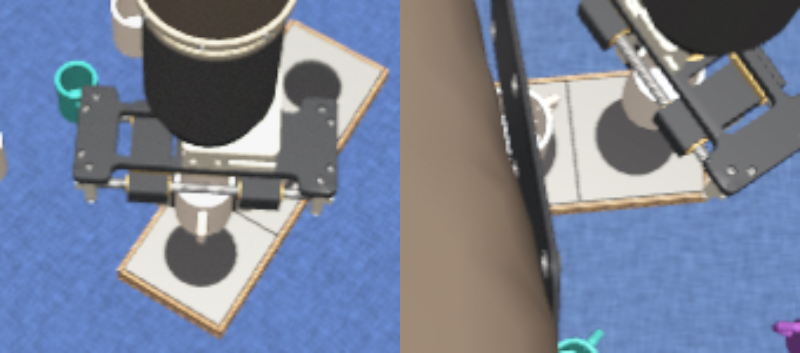

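The medium mug hangs upright over its recess. Lower it.

```bash
python3 -m pendant '[{"ax":0,"ay":0,"az":0,"tx":1,"ty":0,"tz":-20,"hand":0.4},{"ax":0,"ay":0,"az":0,"tx":1,"ty":0,"tz":-45,"hand":0.4},{"ax":0,"ay":0,"az":0,"tx":1,"ty":0,"tz":-65,"hand":0.4},{"ax":0,"ay":0,"az":0,"tx":1,"ty":0,"tz":-78,"hand":0.4},{"ax":0,"ay":0,"az":0,"tx":1,"ty":0,"tz":-85,"hand":0.4},{"ax":0,"ay":0,"az":0,"tx":1,"ty":0,"tz":-89,"hand":0.4},{"ax":0,"ay":0,"az":0,"tx":1,"ty":0,"tz":-92,"hand":0.4},{"ax":0,"ay":0,"az":0,"tx":1,"ty":0,"tz":-94.5,"hand":0.4},{"ax":0,"ay":0,"az":0,"tx":1,"ty":0,"tz":-96,"hand":0.4},{"ax":0,"ay":0,"az":0,"tx":1,"ty":0,"tz":-97,"hand":0.4},{"ax":0,"ay":0,"az":0,"tx":1,"ty":0,"tz":-97.5,"hand":0.4},{"ax":0,"ay":0,"az":0,"tx":1,"ty":0,"tz":-97.8,"hand":0.4},{"ax":0,"ay":0,"az":0,"tx":1,"ty":0,"tz":-97.8,"hand":0.4}]'
```

```text
t: 12.1
tcp_pos: [634.6, -126.7, 33.3]
tool_rot: [[0.574, -0.819, 0.0], [-0.819, -0.574, -0.0], [0.0, -0.0, -1.0]]
force: [-1.5, -0.3, 1.6]
finger_gap: 45.4
gripper_force: 30.0
```

```bash
python3 -m pendant '[{"ax":0,"ay":0,"az":0,"tx":0,"ty":0,"tz":0,"hand":0.72},{"ax":0,"ay":0,"az":0,"tx":0,"ty":0,"tz":0,"hand":0.72},{"ax":0,"ay":0,"az":0,"tx":0,"ty":0,"tz":0,"hand":0.72},{"ax":0,"ay":0,"az":0,"tx":0,"ty":0,"tz":0,"hand":0.72},{"ax":0,"ay":0,"az":0,"tx":0,"ty":0,"tz":10,"hand":0.72},{"ax":0,"ay":0,"az":0,"tx":0,"ty":0,"tz":35,"hand":0.72},{"ax":0,"ay":0,"az":0,"tx":0,"ty":0,"tz":75,"hand":0.72},{"ax":0,"ay":0,"az":0,"tx":0,"ty":0,"tz":100,"hand":0.7},{"ax":0,"ay":0,"az":55,"tx":-208,"ty":-50,"tz":100,"hand":0.7},{"ax":0,"ay":0,"az":55,"tx":-208,"ty":-50,"tz":100,"hand":0.7},{"ax":0,"ay":0,"az":55,"tx":-208,"ty":-50,"tz":100,"hand":0.7},{"ax":0,"ay":0,"az":55,"tx":-208,"ty":-50,"tz":100,"hand":0.7},{"ax":0,"ay":0,"az":55,"tx":-208,"ty":-50,"tz":100,"hand":0.7},{"ax":0,"ay":0,"az":55,"tx":-208,"ty":-50,"tz":100,"hand":0.7},{"ax":0,"ay":0,"az":55,"tx":-208,"ty":-50,"tz":100,"hand":0.7},{"ax":0,"ay":0,"az":55,"tx":-208,"ty":-50,"tz":100,"hand":0.7},{"ax":0,"ay":0,"az":55,"tx":-208,"ty":-50,"tz":100,"hand":0.7},{"ax":0,"ay":0,"az":55,"tx":-208,"ty":-50,"tz":100,"hand":0.7}]'
python3 - <<'E'
from h import *
for n,uv in(("top",(390,150)),("scene",(317,310))):
    p,d=optics.camera(n);print(n,cylinder(n,p,d,uv,60,12,30));cv2.imwrite(f"pics/{n}3.png",p[:,:,::-1])
E
```

```text
t: 13.9
tcp_pos: [426.6, -176.5, 133.0]
tool_rot: [[1.0, -0.001, 0.0], [-0.001, -1.0, 0.0], [0.0, -0.0, -1.0]]
force: [-0.3, -0.4, 0.6]
finger_gap: 61.3
gripper_force: 0.0
top (array([ 635.5, -126.7]), 24.2, 209, np.float64(72.4), np.int64(25), np.float64(-58.0))
scene (array([638.5, -95.1]), 54.2, 187, np.float64(71.8), np.int64(18), np.float64(-78.0))
```

View pics/scene3.png

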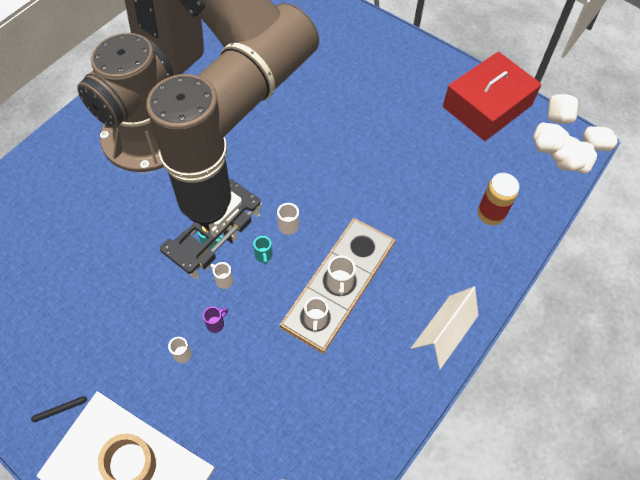

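Medium is seated at (316,313), with its rim at 72 mm, fully down. The small mug at (223,275) is next.

```bash
python3 -m pendant '[{"ax":0,"ay":0,"az":0,"tx":0,"ty":0,"tz":-30,"hand":0.7},{"ax":0,"ay":0,"az":0,"tx":0,"ty":0,"tz":-60,"hand":0.7},{"ax":0,"ay":0,"az":0,"tx":0,"ty":0,"tz":-85,"hand":0.7},{"ax":0,"ay":0,"az":0,"tx":0,"ty":0,"tz":-102,"hand":0.7},{"ax":0,"ay":0,"az":0,"tx":0,"ty":0,"tz":-112,"hand":0.7},{"ax":0,"ay":0,"az":0,"tx":0,"ty":0,"tz":-112,"hand":0.7},{"ax":0,"ay":0,"az":0,"tx":0,"ty":0,"tz":-112,"hand":0.3},{"ax":0,"ay":0,"az":0,"tx":0,"ty":0,"tz":-112,"hand":0.3},{"ax":0,"ay":0,"az":0,"tx":0,"ty":0,"tz":-112,"hand":0.3},{"ax":0,"ay":0,"az":0,"tx":0,"ty":0,"tz":-112,"hand":0.3},{"ax":0,"ay":0,"az":0,"tx":0,"ty":0,"tz":-112,"hand":0.3},{"ax":0,"ay":0,"az":0,"tx":0,"ty":0,"tz":-112,"hand":0.3},{"ax":0,"ay":0,"az":0,"tx":0,"ty":0,"tz":-112,"hand":0.3}]'
```

```text
t: 15.3
tcp_pos: [426.9, -176.6, 21.5]
tool_rot: [[1.0, 0.001, 0.001], [0.001, -1.0, -0.0], [0.001, 0.0, -1.0]]
force: [-1.6, 0.9, 6.8]
finger_gap: 36.0
gripper_force: 30.0
```

```bash
python3 -m pendant '[{"ax":0,"ay":0,"az":0,"tx":0,"ty":0,"tz":10,"hand":0.3},{"ax":0,"ay":0,"az":0,"tx":0,"ty":0,"tz":35,"hand":0.3},{"ax":0,"ay":0,"az":0,"tx":0,"ty":0,"tz":70,"hand":0.3},{"ax":0,"ay":0,"az":0,"tx":0,"ty":0,"tz":100,"hand":0.3},{"ax":0,"ay":0,"az":0,"tx":10,"ty":14,"tz":110,"hand":0.3},{"ax":0,"ay":0,"az":0,"tx":30,"ty":40,"tz":110,"hand":0.3},{"ax":0,"ay":0,"az":0,"tx":56,"ty":75,"tz":110,"hand":0.3},{"ax":0,"ay":0,"az":0,"tx":83,"ty":110,"tz":110,"hand":0.3},{"ax":0,"ay":0,"az":0,"tx":110,"ty":146,"tz":110,"hand":0.3},{"ax":0,"ay":0,"az":0,"tx":137,"ty":182,"tz":110,"hand":0.3},{"ax":0,"ay":0,"az":0,"tx":160,"ty":212,"tz":110,"hand":0.3},{"ax":0,"ay":0,"az":0,"tx":177,"ty":235,"tz":110,"hand":0.3},{"ax":0,"ay":0,"az":0,"tx":185,"ty":245.5,"tz":110,"hand":0.3},{"ax":0,"ay":0,"az":0,"tx":185,"ty":245.5,"tz":110,"hand":0.3},{"ax":0,"ay":0,"az":0,"tx":185,"ty":245.5,"tz":110,"hand":0.3},{"ax":0,"ay":0,"az":0,"tx":185,"ty":245.5,"tz":110,"hand":0.3}]'
python3 - <<'E'
from h import *
a=[optics.camera(n)[0][:,:,::-1] for n in("scene","top")]
cv2.imwrite("pics/s1.png",np.hstack([cv2.resize(a[0][160:310,270:440],(400,353)),cv2.resize(a[1][100:250,220:390],(400,353))]))
E
```

```text
t: 16.9
tcp_pos: [610.6, 68.0, 131.1]
tool_rot: [[1.0, -0.0, -0.0], [-0.0, -1.0, -0.0], [-0.0, 0.0, -1.0]]
force: [0.5, -0.2, -0.5]
finger_gap: 36.0
gripper_force: 30.0
```

View pics/s1.png

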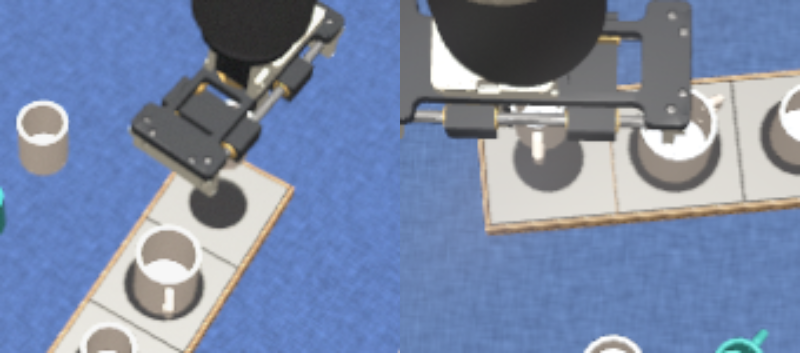

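The small mug is upright over its recess, but the gripper body overhangs the large mug. I'll turn it 70° so the body lies across the tray before lowering.

```bash
python3 -m pendant '[{"ax":0,"ay":0,"az":-5,"tx":1,"ty":1,"tz":0,"hand":0.3},{"ax":0,"ay":0,"az":-12,"tx":1,"ty":1,"tz":0,"hand":0.3},{"ax":0,"ay":0,"az":-20,"tx":1,"ty":1,"tz":0,"hand":0.3},{"ax":0,"ay":0,"az":-28,"tx":1,"ty":1,"tz":0,"hand":0.3},{"ax":0,"ay":0,"az":-36,"tx":1,"ty":1,"tz":0,"hand":0.3},{"ax":0,"ay":0,"az":-44,"tx":1,"ty":1,"tz":0,"hand":0.3},{"ax":0,"ay":0,"az":-52,"tx":1,"ty":1,"tz":0,"hand":0.3},{"ax":0,"ay":0,"az":-60,"tx":1,"ty":1,"tz":0,"hand":0.3},{"ax":0,"ay":0,"az":-67,"tx":1,"ty":1,"tz":0,"hand":0.3},{"ax":0,"ay":0,"az":-70,"tx":1,"ty":1,"tz":0,"hand":0.3},{"ax":0,"ay":0,"az":-70,"tx":1,"ty":1,"tz":-20,"hand":0.3},{"ax":0,"ay":0,"az":-70,"tx":1,"ty":1,"tz":-45,"hand":0.3},{"ax":0,"ay":0,"az":-70,"tx":1,"ty":1,"tz":-65,"hand":0.3},{"ax":0,"ay":0,"az":-70,"tx":1,"ty":1,"tz":-75,"hand":0.3},{"ax":0,"ay":0,"az":-70,"tx":1,"ty":1,"tz":-80,"hand":0.3},{"ax":0,"ay":0,"az":-70,"tx":1,"ty":1,"tz":-80,"hand":0.3}]'
```

```text
t: 18.6
tcp_pos: [612.4, 69.6, 50.9]
tool_rot: [[0.343, -0.939, -0.0], [-0.939, -0.343, -0.0], [0.0, 0.0, -1.0]]
force: [-0.3, 0.8, -1.1]
finger_gap: 36.7
gripper_force: 30.0
```

Target TCP z is about 33.5.

```bash
python3 -m pendant '[{"ax":0,"ay":0,"az":0,"tx":0,"ty":-0.5,"tz":-5,"hand":0.3},{"ax":0,"ay":0,"az":0,"tx":0,"ty":-0.5,"tz":-9,"hand":0.3},{"ax":0,"ay":0,"az":0,"tx":0,"ty":-0.5,"tz":-12,"hand":0.3},{"ax":0,"ay":0,"az":0,"tx":0,"ty":-0.5,"tz":-14,"hand":0.3},{"ax":0,"ay":0,"az":0,"tx":0,"ty":-0.5,"tz":-15.5,"hand":0.3},{"ax":0,"ay":0,"az":0,"tx":0,"ty":-0.5,"tz":-16.5,"hand":0.3},{"ax":0,"ay":0,"az":0,"tx":0,"ty":-0.5,"tz":-17,"hand":0.3},{"ax":0,"ay":0,"az":0,"tx":0,"ty":-0.5,"tz":-17.4,"hand":0.3},{"ax":0,"ay":0,"az":0,"tx":0,"ty":-0.5,"tz":-17.7,"hand":0.3},{"ax":0,"ay":0,"az":0,"tx":0,"ty":-0.5,"tz":-17.7,"hand":0.3}]'
```

```text
t: 19.6
tcp_pos: [612.5, 69.5, 33.6]
tool_rot: [[0.343, -0.939, 0.0], [-0.939, -0.343, 0.0], [0.0, -0.0, -1.0]]
force: [-2.5, 0.2, 4.3]
finger_gap: 36.1
gripper_force: 30.0
```

Contact. Release, rise and back away.

```bash
python3 -m pendant '[{"ax":0,"ay":0,"az":0,"tx":0,"ty":0,"tz":0,"hand":0.65},{"ax":0,"ay":0,"az":0,"tx":0,"ty":0,"tz":0,"hand":0.65},{"ax":0,"ay":0,"az":0,"tx":0,"ty":0,"tz":0,"hand":0.65},{"ax":0,"ay":0,"az":0,"tx":0,"ty":0,"tz":0,"hand":0.65},{"ax":0,"ay":0,"az":0,"tx":0,"ty":0,"tz":10,"hand":0.65},{"ax":0,"ay":0,"az":0,"tx":0,"ty":0,"tz":35,"hand":0.65},{"ax":0,"ay":0,"az":0,"tx":0,"ty":0,"tz":75,"hand":0.65},{"ax":0,"ay":0,"az":0,"tx":0,"ty":0,"tz":120,"hand":0.65},{"ax":0,"ay":0,"az":0,"tx":-100,"ty":250,"tz":150,"hand":0.65},{"ax":0,"ay":0,"az":0,"tx":-100,"ty":250,"tz":150,"hand":0.65},{"ax":0,"ay":0,"az":0,"tx":-100,"ty":250,"tz":150,"hand":0.65},{"ax":0,"ay":0,"az":0,"tx":-100,"ty":250,"tz":150,"hand":0.65},{"ax":0,"ay":0,"az":0,"tx":-100,"ty":250,"tz":150,"hand":0.65},{"ax":0,"ay":0,"az":0,"tx":-100,"ty":250,"tz":150,"hand":0.65},{"ax":0,"ay":0,"az":0,"tx":-100,"ty":250,"tz":150,"hand":0.65},{"ax":0,"ay":0,"az":0,"tx":-100,"ty":250,"tz":150,"hand":0.65},{"ax":0,"ay":0,"az":0,"tx":-100,"ty":250,"tz":150,"hand":0.65}]'
python3 - <<'E'
from h import *
p,d=optics.camera("top");cv2.imwrite("pics/topf.png",p[:,:,::-1])
for k,uv,hh,b in[("S",(281,160),54,12),("L",(337,150),68,12),("M",(391,150),60,12),("ta",(311,257),60,0),("tb",(524,247),54,0)]:
    print(k,*cylinder("top",p,d,uv,hh,b,box=26))
E
```

```text
t: 21.3
tcp_pos: [512.6, 318.6, 183.3]
tool_rot: [[0.342, -0.94, -0.0], [-0.94, -0.342, -0.0], [0.0, 0.0, -1.0]]
force: [-0.1, 0.5, -0.2]
finger_gap: 56.9
gripper_force: 0.0
S [613.   70.9] 19.1 152 66.6 44 112.0
L [623.7 -28.1] 28.1 233 80.3 29 -52.0
M [ 635.7 -126.8] 24.3 203 72.5 25 -58.0
ta [446.9  16.1] 23.4 182 60.5 0 0.0
tb [ 470.9 -354.4] 19.3 169 54.1 0 0.0
```

View pics/topf.png

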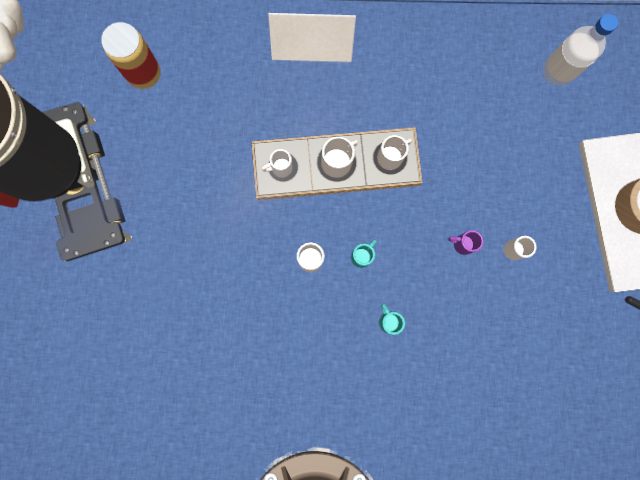

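The final view shows the small mug at (281,163), large at (338,157) and medium at (393,153). Their rims are at 66, 80 and 72 mm, so all three are fully down. The tumblers haven't moved and the arm is clear.

```bash
python3 -c "
from cell import job;print(job.finish_job())"
```

```text
the job is handed in; nothing more can be done
None
```

All three mugs are upright and fully down in the recesses of their own size, both tumblers stand where they were, and the job was handed in at about 21 s of the 88 s allowed.

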